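# Index the sample carousel and let the dish out through its gate

## Robot

A 6-joint arm with a two-finger parallel gripper is mounted at the origin on a cart in front of the work surface, level with it; the furniture and walls round the work are solid. World frame = base frame: x ahead of the robot, y to its left, z up, the work surface at z = 0. Lengths are in mm, angles in rad, forces in N, time in s.
With the tool pointing down it reaches from about 250 to 775 mm from the base axis. Payload 4 kg.
Tool frame: the origin (TCP) lies at the very end of the fingers, on their centre line; the grasp point (between the pads) lies 19 mm behind it; z points along the fingers, y is the line along which they close (so a half turn about z gives the same grasp; the last joint's range is limited). The gripper opens to 94 mm and grips with 3 to 60 N. Pads are 16 mm wide; open, the fingers measure 119 mm over their backs; the gripper's body (75 mm by 177 mm) begins 78 mm behind the grasp point.
Start: joints at [-1.339, 0.087, 1.371, -0, 1.684, -0.103], TCP at [180.717, -519.482, 205.506] pointing down, gripper open.
Joint ranges: [-3.1, 3.1], [-0.76, 2.03], [0.27, 2.55], [-1.08, 4.22], [0.17, 2.65], [-2.57, 2.57]. Speed limits (rad/s): [2.79, 2.79, 3.14, 3.14, 3.14, 3.14].

## Interface

Orientations are given as a rotation vector (axis times angle).
In Python, from cell import * gives the robot as it stands.
- The arm moves only by the tool jog_arm, never from a script. Its argument "targets" is a list that holds one entry, the list of rows, each a list of 5 numbers: the shift along the tool's x, y, z in units of 30 mm (1.0 is 30 mm), then the turn about the tool's z in units of 6 degrees (1.0 is 6 degrees), then the finger opening in mm, from 0 to 94. A call has 1 to 8 rows; each row shifts and turns the commanded pose from where the row before left it, along the tool's axes as they then stand; what a row does not reach is not made up. A row lasts 1/12 s, in which the tool goes at most 41.7 mm and 7.16 degrees, less where a joint would pass 70% of its speed; a pose out of reach is approached as far as the arm can. A call is refused whole if a number of a shift passes 1 or a number of a turn 1, either way. A call with a gripper value outside its range is refused whole. The fingers move at their own pace and stop on an object; "grip_force" is the grip in N (left out, the last holds). Time passes only in rows, so rows that do not move let the fingers close. It gives the time, the measured TCP pose, the force, the opening and the grip force at its end, in the units of the state.
- sense(): the state, without advancing time (a new reading comes with each control period).
- get_image(name): name is "scene" or "top"; returns a dict with "frame" (420x560x3 uint8, red, green, blue), "depth" (420x560 float32, mm along the optical axis (not along the pixel's ray), 0 where there is no reading), "fx", "fy", "cx", "cy" (pixels), "pose" (4x4, takes a point from camera to world coordinates). Camera axes: x right, y down, z forward; pixel columns grow to the right and rows downward; lengths in mm; the calibration is good to about 2 mm. A picture is of the moment at which its call begins.
- job_done(): hands the job in; it is judged then, once.
Trained networks look in the newest picture that a camera, given by its name, has taken for a name from the list of things; names that differ only in an ending like _2 or _b are one class to them, and where a whole thing is asked for, a point or a joint stands for the part that bears it (a point fixed in the world has none). Each returns a list of dicts, best first, with "score" (0 to 1); they miss things now and then, are a little off and sometimes report something else, mostly with a low value. They report only what shows in the picture. A call takes as long as a camera call. They do not tell look-alikes from the thing itself.
- find_in(camera, thing): "position" ([x, y, z] in mm, in the coordinates of the camera as it stood for that picture, good to about 4 mm: the middle of the surface that is visible of it).
The state is a dict: "time": time; "qpos": joint angles; "joint_vel": joint speeds; "effort": joint torques, N m; "position": TCP position; "tool_rot": TCP orientation; "ft_force": force on the tool from outside, world axes, zero at the start; "moment": the same for the moment, N m; "grip_width": finger opening in mm; "grip_force": force on a finger pad.
Only numpy, scipy, OpenCV 4.12 (cv2) and the standard library are available. Lean on these libraries where they do the work, as an engineer would, in place of code of your own. Each camera call takes 0.05 s, during which the arm holds its last target. There are 200 camera calls.

## Task

With its gate shut, turn the sample carousel by pushing its star wheel round, one spoke after another, until the round culture dish stands squarely behind the exit gate. Then slide the gate fully open, sweep the dish (never lifting it) out along the chute until it rests against the end stop, and slide the gate fully shut behind it. Leave the two metal discs in the carousel and do not disturb the pot, the tape roll and the tube nearby.

Things in the scene. Friction and masses are not known exactly. Their poses are not given: they have to be found in the camera images.
- carousel: Sample carousel, fixed. Round dark base 266 mm across; in it, turning with the star wheel, a turntable of 112 mm radius, top 12 mm above the worktop, that carries dish and discs. Origin on the wheel axis at worktop height, z up; its -x axis runs out through the gate and along the chute, roughly to the robot; the gate opens to its +y. White guard wall all round: inner radius 115, 4 thick, top at 28 mm.
- gate_opening (a point): Middle of the guard wall's only opening (about 70 mm wide), at floor level, carousel x = -113.5, y = 0 mm, where the gate stands. Outside the gate comes a chute with slippery sides, a funnel 80 mm wide inside at its mouth and 63 mm from x = -158 mm on, floor 12 mm high, side walls 24 mm high, up to an end stop whose inner face is at carousel x = -182 mm.
- bridge_middle (a point): Top middle of the fixed flat bearing bridge over the wheel, on its axis, 75 mm high. Bridge: 20 mm wide along y from -132 to +132 mm, underside 66 mm high; boss of 14 mm radius in the middle up to 82 mm (83 with its screw), the carousel's highest point. A finger pushing a spoke cannot pass the bridge: it works in the half before it or the half behind it.
- star_wheel (a joint): Star wheel angle, rad, anticlockwise from above; turns freely both ways with light friction (0.12 N m), stays where left. Five spokes 72 degrees apart make five pockets; the turntable floor turns with them. At 0 two spokes stand 36 degrees either side of the carousel's -x axis (one pocket centred on the gate); at q all have turned by q.
- hub_spokes (a point): Wheel axis at the height of the spokes, 53 mm above the worktop. Each spoke is an upright radial vane 5 mm thick, 15 to 53 mm high, from the hub (12 mm radius) to 108 mm radius, topped from 40 to 110 mm radius by a round bar 12 mm thick (47 to 59 mm high).
- gate (a joint): Gate travel, m: 0 fully shut, 0.075 fully open. An upright steel plate 74 mm wide, 4 mm thick, top 29 mm above the worktop, in the plane x = -113.5 mm of the carousel; it slides to the carousel's +y to open, friction 3 N, and stays where it is left.
- gate_post_top (a point): Top of the post by which the gate is pushed: an upright round steel pin 12 mm thick on the gate; this point is on its axis, 66 mm above the worktop. Carousel x, y: (-113.5, 24) mm shut, (-113.5, 99) mm open.
- dish_centre (a point): Centre of the pale clear culture dish: flat, round, lidded, 56 mm over the rim (about 52 where it meets walls and vanes), 15 mm high, about 30 g. It stands on the turntable, about 86 mm from its axis (centre 19.5 mm above the worktop), at first in one of the two pockets farthest from the gate.
- chute_end (a point): Where the dish's centre is when it rests against the end stop: on the chute's centre line, carousel x = -155, y = 0 mm, 19.5 mm above the worktop.
- disc_1_centre (a point): Centre of a solid aluminium disc, 38 mm across, 12 mm high, in a pocket of the carousel, 18 mm above the worktop; stays inside the guard wall.
- disc_2_centre (a point): Centre of the second such aluminium disc.
- pot_centre (a point): Centre of a white screw-top specimen pot, 39 mm across, 49 mm high, standing to the right of the carousel; leave alone.
- tape_centre (a point): Centre of a roll of tape lying flat, 66 mm across, 19 mm high, to the left of the carousel; leave alone.
- tube: A conical tube lying on the worktop, 20 x 112 x 20 mm, origin under its middle, far to the right beside the instrument; leave alone.
- dish: The same culture dish; its origin lies in the centre of its underside.
Not all that is in view belongs to the job. What is shaped like the dish but pink is not meant.

How it is judged (in metres and radians):
On the way, in this order (a step that is already met when the one before it is completed fails the run):
1. the dish stands squarely behind the shut gate (x of dish_centre in the frame of carousel between -0.1 and -0.05 m and y of dish_centre in the frame of carousel between -0.016 and 0.016 m and value of joint gate below 0.006 m), for 0.2 s.
2. the gate is slid open with the dish still behind it (value of joint gate above 0.066 m and x of dish_centre in the frame of carousel above -0.11 m), for 0.1 s.
3. the dish has been swept to the end stop (x of dish_centre in the frame of carousel between -0.165 and -0.147 m and y of dish_centre in the frame of carousel between -0.012 and 0.012 m), for 0.2 s.
4. the gate is shut again (value of joint gate below 0.006 m), for 0.2 s.
At the end, for the whole second after the job is handed in: The dish lies flat and still in the chute against the end stop (its centre within 8 mm of its place there along the chute and 12 mm across), the gate is shut to within 6 mm, and both metal discs are still inside the carousel's guard wall (all of step 3 and horizontal distance between each of disc_1_centre, disc_2_centre and carousel below 0.102 m and value of joint gate below 0.006 m and height (world z) of dish_centre below 0.025 m and angle between dish_centre's own z axis and vertical below 0.1 rad and linear speed of dish below 0.01 m/s); the robot touches nothing.
It fails at once if the dish is lifted off the carousel floor (more than 12 mm) (height (world z) of dish_centre above 0.032 m).
It fails at once if the gate is opened while the dish is not yet in the pocket behind it (value of joint gate above 0.02 m and x of dish_centre in the frame of carousel above -0.04 m).
It fails at once if a metal disc leaves the carousel (horizontal distance between any of disc_1_centre, disc_2_centre and carousel above 0.109 m).
It fails at once if the pot, tape roll or tube is moved by more than 30 mm (distance of any of pot_centre, tape_centre, tube from where it was at the start of the episode above 0.03 m).
It also fails if it takes over 61 s, if anything falls off the work surface, if the arm or the gripper's body presses on something with over 40 N, if the wrist force passes 120 N, or if a joint passes its speed limit or range.

## Working session

There is one attempt and no reset: what is moved stays moved. The work goes in short steps, Python scripts to look and compute and a tool call to move; the robot and the scene stay as the last step left them, time stands still between calls to the robot, and variables do not carry over. Pictures are saved under pics/ and viewed, at most 10 in all, crops included, and the job is handed in when it is done.

Besides the shell and the picture viewer there is one more tool, called by a JSON object that holds its "name" and its "arguments", one argument or row to a line. jog_arm: Moves the arm, as the interface text tells. Its arguments: {"type":"object","properties":{"targets":{"type":"array"},"grip_force":{"type":"number"}},"required":["targets"]}

```bash
mkdir -p pics; cat > h.py <<'E'
from cell import *
import numpy as np, cv2
def grab(n,fn=None):
    im=get_image(n)
    if fn: cv2.imwrite('pics/'+fn,cv2.cvtColor(im['frame'],cv2.COLOR_RGB2BGR))
    return im
def w(im,p):
    P=im['pose']; return P[:3,:3]@np.array(p)+P[:3,3]
def px(im,X):
    P=im['pose']; c=P[:3,:3].T@(np.array(X,float)-P[:3,3]); return im['fx']*c[0]/c[2]+im['cx'],im['fy']*c[1]/c[2]+im['cy']
def ray(im,u,v,z):
    P=im['pose']; d=P[:3,:3]@np.array([(u-im['cx'])/im['fx'],(v-im['cy'])/im['fy'],1]); o=P[:3,3]; return o+d*(z-o[2])/d[2]
E
python3 - <<'E'
from h import *
np.set_printoptions(precision=1,suppress=True)
s=sense();print(s['time'],s['position'],s['tool_rot'],s['grip_width'])
for n in ['top','scene']:
    im=grab(n,n+'0.png');print(n,im['fx'],im['pose'])
    for t in ['carousel','bridge_middle','star_wheel','gate','gate_post_top','dish','disc_1_centre','pot_centre','tape_centre','tube']:
        for r in find_in(n,t)[:4]:
            X=w(im,r['position']);print(t,round(r['score'],2),X,np.array(px(im,X)))
E
```

```text
0.0 [ 180.6 -518.9  204.3] [-3.1 -0.5  0. ] 93.97533990631698
top 420.6210099755965 [[   0.    -1.     0.1  402.7]
 [  -1.    -0.     0.    -5.3]
 [  -0.    -0.1   -1.  1266.3]
 [   0.     0.     0.     1. ]]
carousel 0.71 [584.6 220.8  17.1] [208.1 197.1]
bridge_middle 0.55 [587.  216.7  13.6] [209.6 196.5]
star_wheel 0.84 [586.8 211.9   9.3] [211.5 196.8]
gate 0.64 [493.7 218.3  29.9] [207.2 227. ]
gate_post_top 0.64 [491.2 223.3  27.3] [205.6 227.9]
gate_post_top 0.26 [440.9 447.2  13.8] [130.5 244.4]
dish 0.85 [523.2   4.8  15. ] [279.8 218.3]
dish 0.61 [382.9 324.4  17.9] [170.6 264.6]
dish 0.52 [673.6 269.9  27.4] [192.1 167.1]
disc_1_centre 0.71 [675.3 167.3  27.5] [226.2 166.9]
tape_centre 0.73 [441.7 445.   15.7] [131.1 244.1]
tape_centre 0.65 [677.1 268.9  29.4] [192.3 165.9]
tube 0.64 [587.1 211.8   9.3] [211.5 196.7]
tube 0.52 [ 560.4 -407.3   12.9] [417.3 207.4]
scene 511.09885597070337 [[   1.     0.    -0.   557.8]
 [   0.    -0.8    0.6 -822.2]
 [  -0.    -0.6   -0.8 1276.8]
 [   0.     0.     0.     1. ]]
carousel 0.66 [585.  207.1  10. ] [299.5 171.6]
bridge_middle 0.67 [586.2 203.1   9.9] [299.9 172.6]
bridge_middle 0.56 [493.7 240.   38.1] [271.  157.6]
star_wheel 0.79 [590.  214.8   9.7] [301.1 169.8]
star_wheel 0.37 [586.3 208.5  10.7] [299.9 171.1]
gate 0.49 [584.6 214.5  13. ] [299.4 169.2]
gate_post_top 0.59 [489.2 237.4  36. ] [269.6 158.6]
dish 0.62 [516.   19.6  10.1] [276.2 220.3]
dish 0.59 [587.7 207.7   8.7] [300.4 171.7]
dish 0.56 [673.9 269.   26.1] [327.3 153.9]
dish 0.47 [377.6 321.9  13.2] [237.  143.1]
disc_1_centre 0.52 [672.7 160.8  21.6] [327.8 181.2]
pot_centre 0.65 [412.  -43.3  48.3] [238.9 230.7]
tape_centre 0.71 [440.  439.9  18.6] [257.5 116.7]
tape_centre 0.38 [573.7 133.1  25.2] [295.9 187.1]
tape_centre 0.34 [ 557.3 -411.9   16.3] [287.9 363.9]
tube 0.6 [ 558.9 -412.1   17.8] [288.6 363.7]
```

```bash
python3 - <<'E'
import cv2
a=cv2.imread('pics/top0.png');b=cv2.imread('pics/scene0.png')
cv2.imwrite('pics/c1.png',cv2.resize(a[120:290,100:320],(776,600),interpolation=cv2.INTER_CUBIC))
cv2.imwrite('pics/c2.png',cv2.resize(b[80:260,200:440],(800,600),interpolation=cv2.INTER_CUBIC))
E
```

```text
(no output)
```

View pics/c1.png

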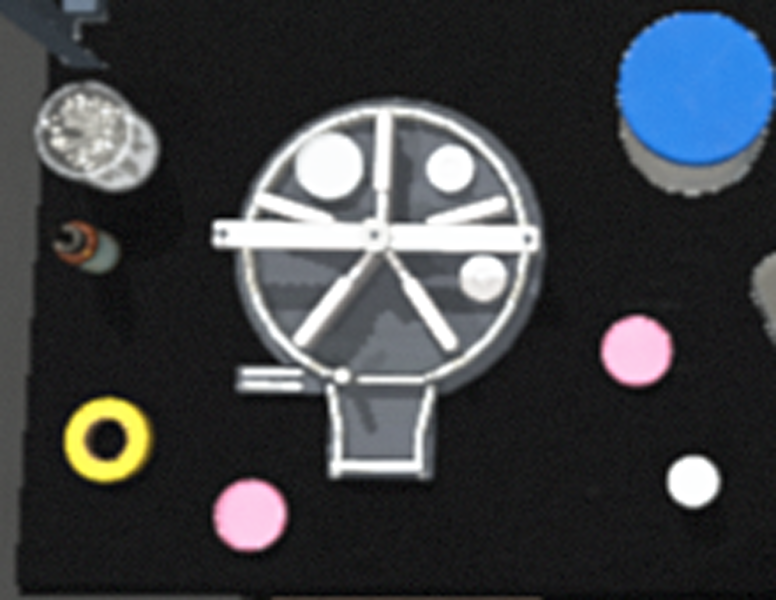

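View pics/c2.png

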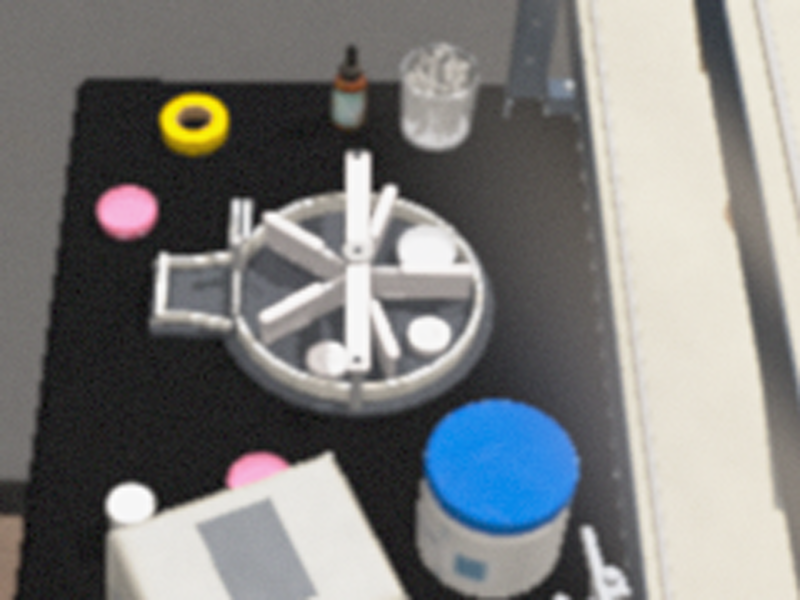

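View pics/scene0.png

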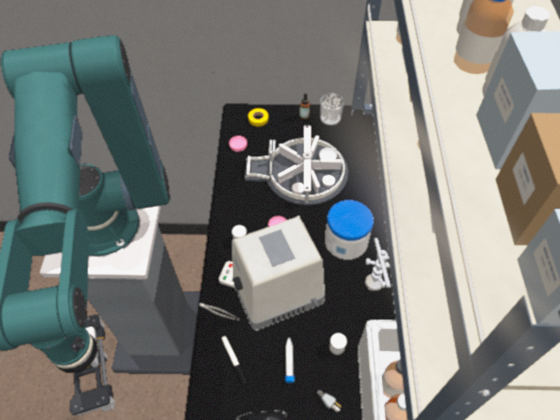

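The dish candidates in `top` are:
- White large disc at (192,167), back-left pocket.
- Pink look-alikes at (280,218) and (171,265).
- White pot lid at (~297,256).
- Small aluminium discs at (226,167) and (236,198).

I choose (192,167), which the close crop shows as white/pale and larger than the discs. Next I fit the carousel frame.

```bash
cat >> h.py <<'E'
def cloud(im):
    D=im['depth'];v,u=np.indices(D.shape)
    C=np.stack([(u-im['cx'])/im['fx']*D,(v-im['cy'])/im['fy']*D,D],-1)
    W=C@im['pose'][:3,:3].T+im['pose'][:3,3]; W[D<=0]=np.nan; return W
E
python3 - <<'E'
from h import *
np.set_printoptions(precision=1,suppress=True)
im=grab('top');W=cloud(im);P=W.reshape(-1,3)
def box(zl,zh,c=(587,215),r=160):
    m=(P[:,2]>zl)&(P[:,2]<zh)&(np.hypot(P[:,0]-c[0],P[:,1]-c[1])<r);return P[m]
b=box(68,80);print('bridge',len(b),cv2.minAreaRect(b[:,:2].astype(np.float32)),np.median(b[:,2]))
for uv in [(161,186.3),(253,187.8),(206.3,186.6)]: print('ray',ray(im,*uv,75))
s=box(48,63);c=b[:,:2].mean(0);a=np.degrees(np.arctan2(s[:,1]-c[1],s[:,0]-c[0]));r=np.hypot(*(s[:,:2]-c).T)
print(c,np.histogram(a[r>50],bins=np.arange(-180,181,12)))
# guard wall ring circle on rays z=28 : floor points
wl=box(22,36);rr=np.hypot(*(wl[:,:2]-c).T);q=wl[(rr>105)&(rr<130)][:,:2]
A=np.c_[2*q,np.ones(len(q))];x=np.linalg.lstsq(A,(q**2).sum(1),rcond=None)[0];print('wall fit',x[:2],np.sqrt(x[2]+x[0]**2+x[1]**2),len(q))
# obstacle heights
for x0 in range(100,800,100):
    print(x0,[int(np.nanmax(np.r_[P[(abs(P[:,0]-x0)<50)&(abs(P[:,1]-y0)<50),2],-99])) for y0 in range(-600,500,100)])
f=im['frame'].astype(int)
for uv in [(192,167),(226,167),(236,198),(280,218),(171,265),(297,256)]: print(uv,f[uv[1],uv[0]])
E
```

```text
bridge 594 ((555.37060546875, 217.02919006347656), (128.34083557128906, 261.5520935058594), 1.535231590270996) 75.12936129339892
ray [606.1 346.6  75. ]
ray [604.4  82.2  75. ]
ray [606.6 216.4  75. ]
[605.8 218.4] (array([ 0,  0, 36, 43,  0,  0,  0,  0, 36, 41,  0,  0,  0,  0, 52, 25,  0,
        0,  0,  0, 46, 27,  0,  0,  0,  0, 37, 39,  0,  4]), array([-180, -168, -156, -144, -132, -120, -108,  -96,  -84,  -72,  -60,
        -48,  -36,  -24,  -12,    0,   12,   24,   36,   48,   60,   72,
         84,   96,  108,  120,  132,  144,  156,  168,  180]))
wall fit [605.8 217.1] 116.57782017679246 404
100 [-99, 441, -99, -99, 551, 555, 3, 390, 6, -99, -99]
200 [350, 558, 591, 585, 599, 623, 656, 629, 4, -99, -99]
300 [6, 7, 8, 14, 8, 7, 7, 9, 8, 8, 7]
400 [49, 43, 19, 219, 240, 56, 56, 8, 35, 32, 26]
500 [96, 60, 14, 241, 241, 239, 22, 32, 70, 65, 24]
600 [57, 52, 25, 237, 241, 239, 8, 81, 88, 82, 36]
700 [176, 176, 177, 54, 9, 128, 129, 34, 65, 34, 94]
(192, 167) [251 252 253]
(226, 167) [253 253 254]
(236, 198) [253 254 255]
(280, 218) [253 204 234]
(171, 265) [253 204 233]
(297, 256) [253 254 254]
```

```bash
cat >> h.py <<'E'
C=np.array([606.,217.]);PHI=0.
E
python3 - <<'E'
from h import *
np.set_printoptions(precision=1,suppress=True)
im=grab('top');W=cloud(im);P=W.reshape(-1,3)
m=(P[:,2]>70)&(P[:,2]<79)&(abs(P[:,0]-606)<16)&(abs(P[:,1]-217)<140);b=P[m][:,:2]
vx=cv2.fitLine(b.astype(np.float32),cv2.DIST_HUBER,0,.01,.01).ravel();print('bridge dir deg-90',np.degrees(np.arctan(-vx[0]/vx[1])),vx,b.min(0),b.max(0))
m=(P[:,2]>48)&(P[:,2]<63)&(np.hypot(P[:,0]-606,P[:,1]-217)<115)&(np.hypot(P[:,0]-606,P[:,1]-217)>50);s=P[m]
a=np.degrees(np.arctan2(s[:,1]-217,s[:,0]-606))
z=np.exp(1j*np.radians(5*a));print('spoke angle mod72',np.degrees(np.angle(z.mean()))/5)
for k in range(5):
    d=(a-72*k+180)%360-180; print(k*72,d[abs(d)<15].mean())
# blobs white
f=im['frame'];g=(f.min(2)>200).astype(np.uint8)
n,l,st,ce=cv2.connectedComponentsWithStats(g)
for i in range(1,n):
    if st[i,4]>40 and 120<ce[i][0]<320 and 120<ce[i][1]<290: X=ray(im,*ce[i],27); print(st[i],X, np.hypot(*(X[:2]-C)),np.degrees(np.arctan2(X[1]-217,X[0]-606)))
k=.2835
for nm,u,v,zz in [('post',342,375,66),('stopL',335,468,24),('stopR',428,468,24),('mouthL',330,388,24),('mouthR',434,385,24)]: print(nm,ray(im,100+u*k,120+v*k,zz))
im=get_image('scene')
for r in find_in('scene','dish')[:4]+find_in('scene','disc_1_centre')[:3]: X=w(im,r['position']);print(r['score'],X,np.degrees(np.arctan2(X[1]-217,X[0]-606)))
E
```

```text
bridge dir deg-90 -0.3212691 [  0.    1.  606.7 216.5] [596.1  87.7] [619.7 349.3]
spoke angle mod72 -0.4362560741245292
0 -0.2667645435610777
72 -1.043134114557334
144 -0.9437341537971097
216 -0.47855186125085614
288 0.12913713421651613
[ 161  150   92   52 1371] [644.5 229.9  27. ] 40.59498288493623 18.599737909329118
[221 161  13  13 132] [674.6 164.7  27. ] 86.26281352566089 -37.351559843411884
[210 191  19  28 103] [554.  181.2  27. ] 63.116107677112005 -145.4992450945088
[171 192  34  32 158] [548.5 279.1  27. ] 84.65298891725155 132.82034312766896
[231 193  12  12 121] [580.6 134.1  27. ] 86.68690146614423 -107.05880200936005
[221 203  25  24  57] [526.8 136.5  27. ] 112.90831885432709 -134.55822538998657
[272 211  16  17 197] [518.6   5.   27. ] 229.28824133799424 -112.39607160695465
[193 229  30  25 133] [441.2 217.7  27. ] 164.7768767421493 179.76548926269706
[290 250  13  13 142] [411.9 -44.1  27. ] 325.3252086565288 -126.62226709978336
[164 258  16  17 191] [379.6 319.5  27. ] 248.5468536211432 155.63535044843178
post [492.7 241.   66. ]
stopL [418.2 252.7  24. ]
stopR [419.  175.3  24. ]
mouthL [484.9 259.3  24. ]
mouthR [488.3 172.2  24. ]
0.76 [375.6 324.   13.5] 155.10122687720093
0.61 [513.3  21.1  10.4] -115.32670242710077
0.47 [675.9 267.5  26.1] 35.81865441049291
0.65 [671.5 162.6  23.2] -39.72690787905998
```

{"name": "jog_arm", "arguments": {
  "targets": [
    [[0, 0, -1, 0.5, 0], [0, 0, -1, 1, 0], [0.5, -1, -0.3, 1, 0], [0.5, -1, 0, 0.6, 0]]
  ]
}}

```text
time: 1.68
position: [202.8, -457.7, 277.7]
tool_rot: [3.136, 0.005, 0.002]
ft_force: [0.5, -0.1, 0.6]
grip_width: 70.6
grip_force: 0.0
```

{"name": "jog_arm", "arguments": {
  "targets": [
    [[0.3, -1, 0, 0, 0], [0.3, -1, 0, 0, 0], [0.3, -1, 0, 0, 0], [0.3, -1, 0, 0, 0], [0.3, -1, 0, 0, 0], [0.3, -1, 0, 0, 0], [0.3, -1, 0, 0, 0], [0.3, -1, 0, 0, 0]]
  ]
}}

```text
time: 2.35
position: [272.5, -214.1, 274.6]
tool_rot: [3.141, 0.015, 0.001]
ft_force: [0.4, -0.6, 0.0]
grip_width: 17.5
grip_force: 0.0
```

{"name": "jog_arm", "arguments": {
  "targets": [
    [[0.3, -1, 0, 0, 0], [0.3, -1, 0, 0, 0], [0.3, -1, 0, 0, 0], [0.3, -1, 0, 0, 0], [0.3, -1, 0, 0, 0], [0.3, -1, 0, 0, 0], [0.3, -1, 0, 0, 0], [0.3, -1, 0, 0, 0]]
  ]
}}

```text
time: 3.02
position: [342.1, 26.8, 274.8]
tool_rot: [3.141, 0.016, 0.002]
ft_force: [-0.1, -0.2, 0.0]
grip_width: 0.3
grip_force: 0.0
```

{"name": "jog_arm", "arguments": {
  "targets": [
    [[0.9, -1, 0.2, 0.12, 0], [0.9, -1, 0.3, 0, 0], [0.9, -1, 0.3, 0, 0], [0.9, -1, 0.5, 0, 0], [0.9, -1, 0.3, 0, 0], [0.9, -1, 0.4, 0, 0], [0.9, -1, 0.4, 0, 0], [0.9, -1, 0.4, 0, 0]]
  ]
}}

```text
time: 3.68
position: [557.5, 264.9, 190.5]
tool_rot: [3.141, -0.003, 0.0]
ft_force: [-0.3, -0.3, 1.3]
grip_width: 0.2
grip_force: 0.0
```

{"name": "jog_arm", "arguments": {
  "targets": [
    [[0.1, -0.5, 1, 0, 0], [0, 0, 1, 0, 0], [0, 0, 0, 0, 0]]
  ]
}}

```text
time: 3.93
position: [555.7, 277.5, 122.5]
tool_rot: [3.136, -0.001, -0.022]
ft_force: [-1.2, -0.7, -1.3]
grip_width: 0.3
grip_force: 0.0
```

{"name": "jog_arm", "arguments": {
  "targets": [
    [[0.1, -0.1, 0.5, 0, 0], [0, 0, 0, 0, 0]]
  ]
}}

```text
time: 4.1
position: [561.6, 280.5, 114.5]
tool_rot: [3.14, -0.004, -0.006]
ft_force: [-0.7, -0.2, 0.0]
grip_width: 0.5
grip_force: 0.0
```

{"name": "jog_arm", "arguments": {
  "targets": [
    [[0, 0, 0.8, 0, 0], [0, 0, 0.8, 0, 0], [0, 0, 0.8, 0, 0], [0, 0, 0, 0, 0]]
  ]
}}

```text
time: 4.43
position: [559.8, 279.3, 40.9]
tool_rot: [3.139, -0.005, -0.011]
ft_force: [-1.4, 0.6, -0.8]
grip_width: 0.8
grip_force: 0.1
```

{"name": "jog_arm", "arguments": {
  "targets": [
    [[-0.21, 0.23, 0, 0, 0], [-0.21, 0.23, 0, 0, 0], [-0.21, 0.23, 0, 0, 0], [-0.11, 0.27, 0, 0, 0], [-0.11, 0.27, 0, 0, 0], [-0.11, 0.27, 0, 0, 0]]
  ]
}}

```text
time: 4.93
position: [534.9, 235.7, 46.8]
tool_rot: [-3.14, 0.004, -0.008]
ft_force: [2.0, 3.0, 3.2]
grip_width: 0.6
grip_force: 1.7
```

{"name": "jog_arm", "arguments": {
  "targets": [
    [[-0.03, 0.25, 0, 0, 0], [-0.03, 0.25, 0, 0, 0], [-0.03, 0.25, 0, 0, 0], [0.05, 0.26, 0, 0, 0], [0.05, 0.26, 0, 0, 0], [0.05, 0.22, 0, 0, 0], [0, 0, 0, 0, 0]]
  ]
}}

```text
time: 5.52
position: [534.9, 189.2, 43.4]
tool_rot: [3.139, -0.006, -0.004]
ft_force: [0.6, 0.1, 0.2]
grip_width: 0.2
grip_force: 0.0
```

```bash
cat >> h.py <<'E'
C=np.array([606.5,217.])
def spokes(im):
    P=cloud(im).reshape(-1,3);r=np.hypot(*(P[:,:2]-C).T)
    s=P[(P[:,2]>48)&(P[:,2]<63)&(r<112)&(r>50)];a=np.degrees(np.arctan2(s[:,1]-C[1],s[:,0]-C[0]))
    h=np.histogram(a%72,bins=18,range=(0,72))[0]
    return np.degrees(np.angle(np.exp(5j*np.radians(a)).mean()))/5,h
def look(fn):
    im=grab('top',fn+'.png');b=cv2.imread('pics/'+fn+'.png');print('top spoke',spokes(im))
    j=grab('scene',fn+'s.png');c=cv2.imread('pics/'+fn+'s.png');print('scene spoke',spokes(j))
    print(sense()['time'],sense()['position'])
    cv2.imwrite('pics/'+fn+'c.png',np.hstack([cv2.resize(x,(400,400),interpolation=cv2.INTER_CUBIC) for x in (b[135:270,140:275],c[100:220,225:345])]))
    return im,j
E
python3 -c "
from h import *
look('a')"
```

```text
top spoke (np.float64(3.7103185824110363), array([86, 68,  6,  0,  0,  1,  1,  0,  0,  0,  0,  0,  0,  0,  0,  0,  0,
       13]))
scene spoke (np.float64(2.9062881937707643), array([117,  74,  10,   0,   0,   0,   0,   0,   0,   0,   0,   0,   0,
         0,   0,   4,   5,  27]))
5.6167 [534.94954908 190.23434691  43.52779959]
```

View pics/ac.png

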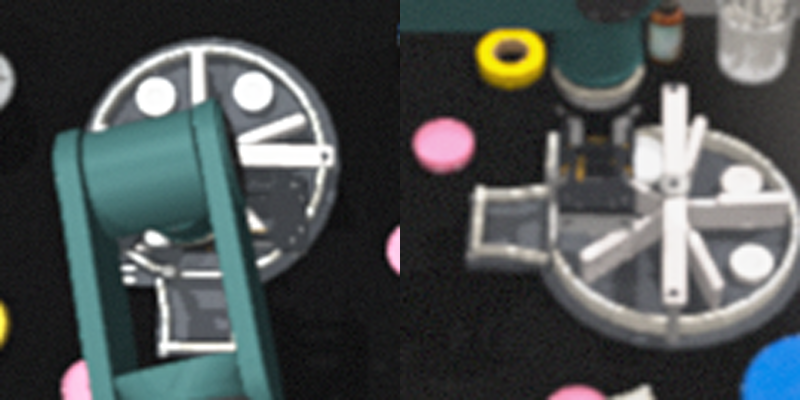

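{"name": "jog_arm", "arguments": {
  "targets": [
    [[0, -0.1, 0.0, 0, 0], [0, 0, -0.7, 0, 0], [0, 0, -0.6, 0, 0], [0.25, -1, 0, 0, 0], [0.25, -1, 0, 0, 0], [0.3, -0.95, 0, 0, 0], [0, 0, 0, 0, 0]]
  ]
}}

```text
time: 6.2
position: [560.0, 287.7, 82.9]
tool_rot: [-3.139, -0.003, -0.001]
ft_force: [-0.6, -0.0, -0.0]
grip_width: 0.5
grip_force: 0.0
```

{"name": "jog_arm", "arguments": {
  "targets": [
    [[0, 0, 0.65, 0, 0], [0, 0, 0.65, 0, 0], [0, 0, 0, 0, 0]]
  ]
}}

```text
time: 6.45
position: [556.3, 281.6, 39.3]
tool_rot: [3.137, -0.002, -0.013]
ft_force: [-1.0, -0.1, -1.0]
grip_width: 0.7
grip_force: 0.0
```

{"name": "jog_arm", "arguments": {
  "targets": [
    [[-0.18, 0.23, 0, 0, 0], [-0.18, 0.23, 0, 0, 0], [-0.18, 0.23, 0, 0, 0], [-0.11, 0.27, 0, 0, 0], [-0.11, 0.27, 0, 0, 0], [-0.11, 0.27, 0, 0, 0]]
  ]
}}

```text
time: 6.95
position: [534.1, 237.2, 46.0]
tool_rot: [-3.141, 0.004, -0.005]
ft_force: [1.5, 1.9, 1.0]
grip_width: -0.0
grip_force: 1.3
```

{"name": "jog_arm", "arguments": {
  "targets": [
    [[-0.03, 0.25, 0, 0, 0], [-0.03, 0.25, 0, 0, 0], [-0.03, 0.25, 0, 0, 0], [0.05, 0.24, 0, 0, 0], [0.05, 0.2, 0, 0, 0], [0.05, 0.12, 0, 0, 0], [0, 0, 0, 0, 0]]
  ]
}}

```text
time: 7.53
position: [534.8, 197.1, 43.7]
tool_rot: [3.14, -0.005, -0.003]
ft_force: [-0.5, -0.6, 0.3]
grip_width: 0.2
grip_force: 0.1
```

```bash
python3 -c "
from h import *
im,j=look('b')
for n,i in (('top',im),('scene',j)):
  for r in find_in(n,'dish')[:5]+find_in(n,'disc_1_centre')[:3]: print(n,round(r['score'],2),(w(i,r['position'])-np.r_[C,0]).round(1))"
```

```text
top spoke (np.float64(-1.538001108665903), array([52,  2,  0,  0,  0,  0,  1,  0,  0,  0,  0,  0,  0,  0,  0,  0, 39,
       91]))
scene spoke (np.float64(-2.4040468989032986), array([ 49,   6,   0,   0,   0,   0,   0,   0,   0,   0,   0,   0,   0,
         0,   4,   8,  57, 127]))
7.6333 [534.59018517 197.70827198  43.46158031]
top 0.85 [ -84.  -212.2   13.1]
top 0.58 [-230.3  127.    16.8]
top 0.25 [ 16.7 -33.3  11.9]
top 0.44 [ 13.9 -32.1  13.8]
scene 0.61 [-92.  -18.9  24.6]
scene 0.57 [-229.7  106.1   17. ]
scene 0.54 [ -90.2 -197.2   10. ]
scene 0.34 [ -0.7 -30.2   9.6]
scene 0.38 [-25.1  79.4  22. ]
scene 0.18 [-168.2  223.3   18. ]
```

View pics/bc.png

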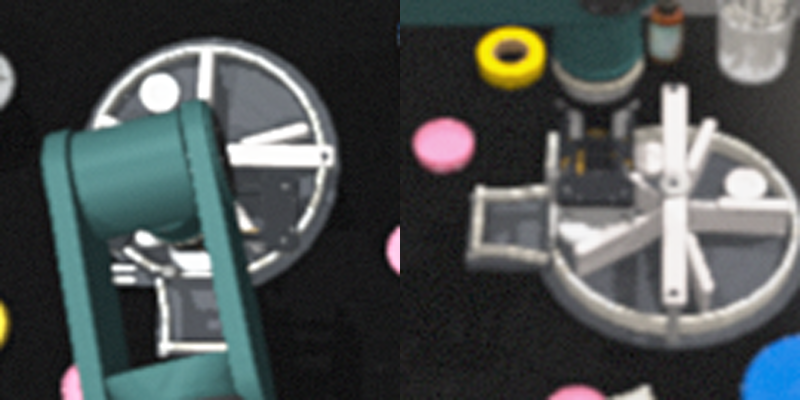

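{"name": "jog_arm", "arguments": {
  "targets": [
    [[0, -0.1, -0.4, 0, 0], [0, 0, -1, 0, 0], [0, -0.5, -0.8, 0, 0], [0, -1, 0, 0, 0], [0, -1, 0, 0, 0], [0, -1, 0, 0, 0], [0, -1, 0, 0, 0], [0, -1, 0, 0, 0]]
  ]
}}

```text
time: 8.5
position: [535.4, 368.4, 111.6]
tool_rot: [-3.141, 0.003, -0.002]
ft_force: [0.1, -0.4, 0.7]
grip_width: 0.1
grip_force: 0.0
```

```bash
python3 -c "
from h import *
im,j=look('c')
for n,i in (('top',im),('scene',j)):
  for r in find_in(n,'dish')[:5]+find_in(n,'disc_1_centre')[:3]: print(n,round(r['score'],2),(w(i,r['position'])-np.r_[C,0]).round(1))"
```

```text
top spoke (np.float64(-1.8104785570838149), array([106,   2,   0,   0,   0,   0,   1,   0,   0,   0,   0,   0,   0,
         0,   0,   2,  90, 190]))
scene spoke (np.float64(-1.7550499524096246), array([ 79,   8,   2,   0,   0,   0,   0,   0,   0,   0,   0,   0,   0,
         0,   0,   3,  80, 150]))
8.6 [534.57381102 371.16747846 110.86239218]
top 0.78 [-224.7  107.6   16.7]
top 0.77 [-85.5   8.2  27.6]
top 0.49 [ -84.2 -215.3   16. ]
top 0.49 [-23.8  88.7  27.6]
scene 0.71 [-230.   105.4   15.9]
scene 0.54 [ -91.1 -199.9   10.8]
scene 0.52 [-86.   -0.9  24.6]
scene 0.6 [-25.2  79.3  23.1]
scene 0.5 [-13.3 -21.4  12.5]
```

View pics/cc.png

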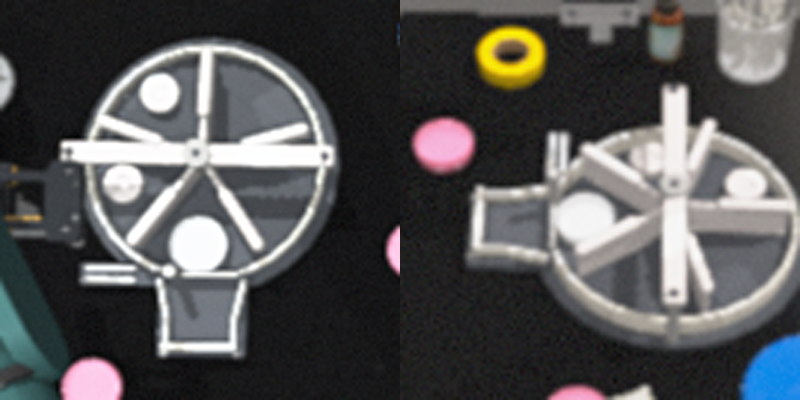

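{"name": "jog_arm", "arguments": {
  "targets": [
    [[-0.2, 0.9, 0, 0, 0], [-0.3, 0.9, 0, 0, 0], [-0.3, 0.9, 0, 0, 0], [-0.3, 0.9, 0, 0, 0], [-0.3, 0.9, 0, 0, 0], [0, 0.7, 0, 0, 0], [0, 0, 0, 0, 0]]
  ]
}}

```text
time: 9.38
position: [492.8, 206.0, 110.9]
tool_rot: [3.139, -0.013, 0.001]
ft_force: [0.6, 0.6, 0.2]
grip_width: 0.4
grip_force: 0.0
```

{"name": "jog_arm", "arguments": {
  "targets": [
    [[0, 0, 0.8, 0, 0], [0, 0, 0.8, 0, 0], [0, 0, 0.65, 0, 0], [0, 0, 0, 0, 0]]
  ]
}}

```text
time: 9.72
position: [489.9, 209.2, 38.5]
tool_rot: [3.139, -0.006, -0.013]
ft_force: [-1.0, -0.3, 0.1]
grip_width: 0.2
grip_force: 0.0
```

{"name": "jog_arm", "arguments": {
  "targets": [
    [[0, -0.3, 0, 0, 0], [0, -0.4, 0, 0, 0], [0, -0.5, 0, 0, 0], [0, -0.5, 0, 0, 0], [0, -0.5, 0, 0, 0], [0, -0.5, 0, 0, 0], [0, -0.3, 0, 0, 0], [0, 0, 0, 0, 0]]
  ]
}}

```text
time: 10.38
position: [494.2, 301.2, 43.9]
tool_rot: [3.138, -0.001, 0.004]
ft_force: [1.4, -6.1, 1.2]
grip_width: 0.3
grip_force: 2.8
```

{"name": "jog_arm", "arguments": {
  "targets": [
    [[0, -0.1, 0, 0, 0], [0, 0, 0, 0, 0]]
  ]
}}

```text
time: 10.55
position: [494.2, 301.4, 43.9]
tool_rot: [3.135, -0.003, 0.002]
ft_force: [0.8, -10.7, 1.8]
grip_width: 0.6
grip_force: 5.5
```

```bash
python3 -c "
from h import *
im,j=look('d')
for n,i in (('top',im),('scene',j)):
  for r in find_in(n,'dish')[:5]+find_in(n,'gate_post_top')[:2]: print(n,round(r['score'],2),(w(i,r['position'])-np.r_[C,0]).round(1))"
```

```text
top spoke (np.float64(-1.8681885820294188), array([101,   1,   0,   0,   0,   0,   0,   0,   0,   0,   0,   0,   0,
         0,   0,   1,  88, 170]))
scene spoke (np.float64(-1.789112603593265), array([ 69,  10,   0,   0,   0,   0,   0,   0,   0,   0,   0,   0,   0,
         0,   0,   5,  63, 166]))
10.65 [494.19448736 301.33270421  43.89450543]
top 0.67 [-84.8   5.8  27. ]
top 0.62 [ -86.  -212.1   11.2]
top 0.61 [-218.8  122.5   15.9]
top 0.25 [ -4.8 -17.8  11.4]
top 0.41 [ -1.3 -12.8  16.1]
scene 0.7 [-84.2  -0.1  26.6]
scene 0.68 [-232.3  108.5   14.1]
scene 0.61 [ -8.8 -18.3  13.1]
scene 0.35 [69.2 53.3 26.8]
```

View pics/dc.png

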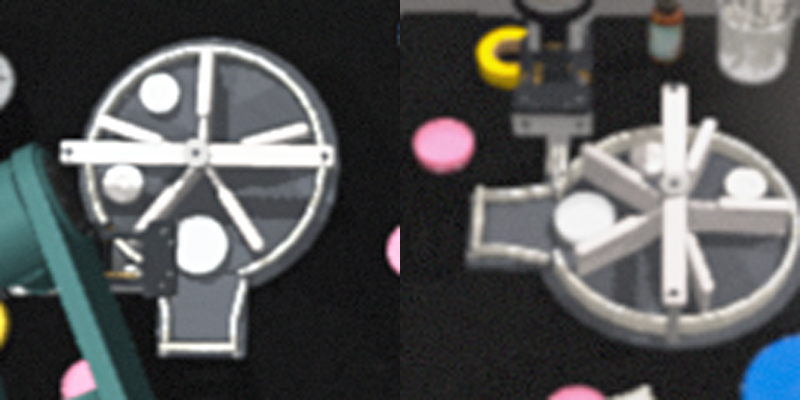

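{"name": "jog_arm", "arguments": {
  "targets": [
    [[0, 0.25, 0, 0, 0], [0, 0, -0.8, 0, 0], [0, 0, -0.8, 0, 0], [0.8, 0.9, 0, 0, 0], [0.8, 0.9, 0, 0, 0], [0.75, 0.85, 0, 0, 0], [0, 0, 0, 0, 0], [0, 0, 0, 0, 0]]
  ]
}}

```text
time: 11.52
position: [564.7, 216.8, 91.5]
tool_rot: [-3.139, 0.007, -0.001]
ft_force: [-0.2, -0.1, -0.4]
grip_width: 0.7
grip_force: 0.0
```

{"name": "jog_arm", "arguments": {
  "targets": [
    [[0, -0.07, 0.7, 0, 0], [0, 0, 0.6, 0, 0], [0, 0, 0.5, 0, 0], [0, 0, 0.3, 0, 0], [0, 0, 0, 0, 0], [0, 0, 0, 0, 0]]
  ]
}}

```text
time: 12.02
position: [563.0, 219.8, 27.9]
tool_rot: [-3.141, 0.002, 0.001]
ft_force: [0.0, 0.6, 0.4]
grip_width: 0.5
grip_force: 0.0
```

{"name": "jog_arm", "arguments": {
  "targets": [
    [[0, 0, 0.27, 0, 0], [0, 0, 0, 0, 0], [-0.15, 0, 0, 0, 0], [-0.2, 0, 0, 0, 0], [-0.25, 0, 0, 0, 0], [-0.25, 0, 0, 0, 0], [-0.25, 0, 0, 0, 0]]
  ]
}}

```text
time: 12.6
position: [530.0, 218.8, 20.1]
tool_rot: [-3.141, 0.004, -0.001]
ft_force: [0.5, -0.4, 0.9]
grip_width: 0.7
grip_force: 0.2
```

{"name": "jog_arm", "arguments": {
  "targets": [
    [[-0.25, 0, 0, 0, 0], [-0.25, 0, 0, 0, 0], [-0.25, 0, 0, 0, 0], [-0.2, 0, 0, 0, 0], [-0.2, 0, 0, 0, 0], [-0.15, 0, 0, 0, 0], [0, 0, 0, 0, 0], [0, 0, 0, 0, 0]]
  ]
}}

```text
time: 13.27
position: [491.5, 218.8, 19.7]
tool_rot: [3.141, -0.003, 0.0]
ft_force: [-0.5, 0.1, -0.6]
grip_width: 0.7
grip_force: 0.0
```

```bash
python3 -c "
from h import *
im,j=look('e')
for n,i in (('top',im),('scene',j)):
  for r in find_in(n,'dish')[:5]: print(n,round(r['score'],2),(w(i,r['position'])-np.r_[C,0]).round(1))"
```

```text
top spoke (np.float64(-1.7522269839617088), array([ 77,   3,   0,   0,   0,   0,   0,   0,   0,   0,   0,   0,   0,
         0,   0,   0,  63, 135]))
scene spoke (np.float64(-1.6272987298766857), array([ 84,   9,   0,   0,   0,   0,   0,   0,   0,   0,   0,   0,   0,
         0,   0,   4,  66, 139]))
13.3667 [491.84683453 218.81023501  19.7333134 ]
top 0.58 [-218.1   87.9   17.1]
top 0.56 [-160.8   24.6   24.8]
top 0.5 [ -84.3 -212.4   17. ]
scene 0.74 [-229.6  107.7   13. ]
scene 0.67 [ -91.8 -198.2   11.2]
```

View pics/ec.png

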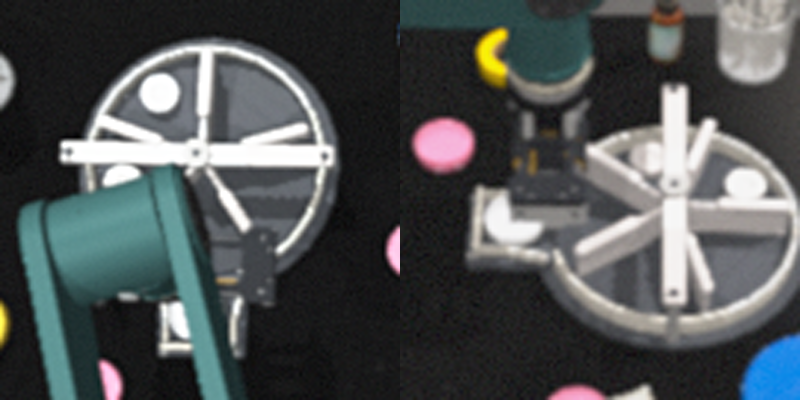

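{"name": "jog_arm", "arguments": {
  "targets": [
    [[-0.1, 0, 0, 0, 0], [0, 0, 0, 0, 0]]
  ]
}}

```text
time: 13.63
position: [488.3, 218.8, 19.6]
tool_rot: [3.141, -0.004, -0.001]
ft_force: [-0.6, 0.1, -0.1]
grip_width: 0.3
grip_force: 0.0
```

{"name": "jog_arm", "arguments": {
  "targets": [
    [[-0.1, 0, 0, 0, 0], [0, 0, 0, 0, 0]]
  ]
}}

```text
time: 13.8
position: [485.4, 218.8, 19.7]
tool_rot: [3.141, -0.004, 0.0]
ft_force: [0.2, 0.3, -0.2]
grip_width: 0.5
grip_force: 0.1
```

{"name": "jog_arm", "arguments": {
  "targets": [
    [[-0.1, 0, 0, 0, 0], [0, 0, 0, 0, 0]]
  ]
}}

```text
time: 13.97
position: [484.9, 219.1, 20.9]
tool_rot: [-3.141, 0.004, -0.009]
ft_force: [4.9, -0.2, -0.0]
grip_width: 0.6
grip_force: 2.2
```

{"name": "jog_arm", "arguments": {
  "targets": [
    [[-0.08, 0, 0, 0, 0], [0, 0, 0, 0, 0]]
  ]
}}

```text
time: 14.13
position: [484.6, 219.2, 21.8]
tool_rot: [-3.14, 0.004, -0.017]
ft_force: [7.4, 0.3, 0.3]
grip_width: 0.4
grip_force: 4.0
```

{"name": "jog_arm", "arguments": {
  "targets": [
    [[0.2, 0, 0, 0, 0], [0.25, 0, 0, 0, 0], [0, 0, -0.6, 0, 0], [0, 0, -0.9, 0, 0], [0, 0, -0.9, 0, 0], [0, -0.9, 0, 0, 0], [0, -0.9, 0, 0, 0], [0, -0.9, 0, 0, 0]]
  ]
}}

```text
time: 14.8
position: [493.8, 300.4, 92.0]
tool_rot: [3.142, -0.006, -0.002]
ft_force: [0.6, -0.7, -0.5]
grip_width: 0.4
grip_force: 0.0
```

{"name": "jog_arm", "arguments": {
  "targets": [
    [[0, -0.9, 0, 0, 0], [0, -0.7, 0, 0, 0], [0, 0, 0, 0, 0], [0, 0, 0, 0, 0]]
  ]
}}

```text
time: 15.13
position: [493.2, 348.1, 90.5]
tool_rot: [3.14, -0.001, -0.004]
ft_force: [1.2, -0.4, 0.3]
grip_width: 0.4
grip_force: 0.0
```

```bash
python3 -c "
from h import *
im,j=look('f')
for n,i in (('top',im),('scene',j)):
  for r in find_in(n,'dish')[:5]+find_in(n,'gate_post_top')[:2]: print(n,round(r['score'],2),(w(i,r['position'])-np.r_[C,0]).round(1))"
```

```text
top spoke (np.float64(-1.77408995154492), array([114,   3,   0,   0,   0,   0,   0,   0,   0,   0,   0,   0,   0,
         0,   0,   2,  91, 179]))
scene spoke (np.float64(-1.7970561182050588), array([ 66,  12,   0,   0,   0,   0,   0,   0,   0,   0,   0,   0,   0,
         0,   0,   6,  63, 164]))
15.2333 [493.66490863 346.85465612  90.92418235]
top 0.76 [ -86.1 -212.5   12.5]
top 0.73 [-219.5   97.2   15.3]
top 0.39 [ -49.4 -626.1   14.5]
scene 0.72 [-229.9  107.8   13.4]
scene 0.61 [-156.2   -3.    24.8]
scene 0.44 [-116.    94.8   39. ]
```

View pics/fc.png

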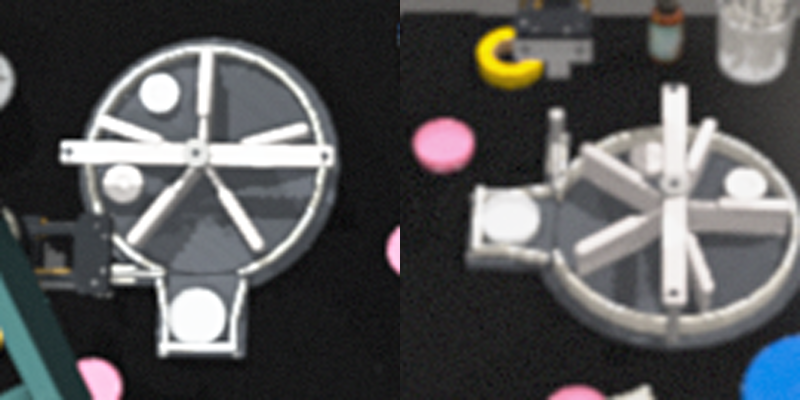

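{"name": "jog_arm", "arguments": {
  "targets": [
    [[0, 0, 0.6, 0, 0], [0, 0, 0.6, 0, 0], [0, 0, 0.4, 0, 0], [0, 0, 0, 0, 0]]
  ]
}}

```text
time: 15.77
position: [492.0, 346.0, 40.2]
tool_rot: [3.138, -0.005, -0.009]
ft_force: [0.1, 0.2, -0.8]
grip_width: 0.8
grip_force: 0.0
```

{"name": "jog_arm", "arguments": {
  "targets": [
    [[0, 0.3, 0, 0, 0], [0, 0.4, 0, 0, 0], [0, 0.45, 0, 0, 0], [0, 0.5, 0, 0, 0], [0, 0.5, 0, 0, 0], [0, 0.45, 0, 0, 0], [0, 0.25, 0, 0, 0], [0, 0, 0, 0, 0]]
  ]
}}

```text
time: 16.43
position: [493.9, 262.4, 44.6]
tool_rot: [-3.137, 0.007, -0.001]
ft_force: [-1.5, 7.2, -0.8]
grip_width: 0.3
grip_force: 3.2
```

{"name": "jog_arm", "arguments": {
  "targets": [
    [[0, 0.1, 0, 0, 0], [0, 0, 0, 0, 0]]
  ]
}}

```text
time: 16.6
position: [493.9, 262.3, 44.6]
tool_rot: [-3.133, 0.005, -0.002]
ft_force: [-0.8, 11.6, -2.1]
grip_width: 0.3
grip_force: 5.9
```

Gate is at its shut stop. I back off and retreat upward.

{"name": "jog_arm", "arguments": {
  "targets": [
    [[0, -0.2, 0, 0, 0], [0, -0.3, 0, 0, 0], [0, 0, -0.8, 0, 0], [0, 0, -0.9, 0, 0], [0, -0.9, -0.5, 0, 0], [0, -1, 0, 0, 0], [0, -1, 0, 0, 0], [0, 0, 0, 0, 0]]
  ]
}}

```text
time: 17.27
position: [494.4, 365.0, 110.4]
tool_rot: [-3.14, -0.002, -0.003]
ft_force: [-1.0, -0.6, 0.6]
grip_width: 0.6
grip_force: 0.0
```

```bash
python3 -c "
from h import *
im,j=look('g')
for n,i in (('top',im),('scene',j)):
  for r in find_in(n,'dish')[:5]+find_in(n,'gate_post_top')[:2]: print(n,round(r['score'],2),(w(i,r['position'])-np.r_[C,0]).round(1))"
```

```text
top spoke (np.float64(-1.746944540403002), array([110,   4,   0,   0,   0,   0,   0,   0,   0,   0,   0,   0,   0,
         0,   0,   1,  86, 188]))
scene spoke (np.float64(-1.7254731570431734), array([ 75,   8,   0,   0,   0,   0,   0,   0,   0,   0,   0,   0,   0,
         0,   0,   7,  65, 157]))
17.3667 [494.21620066 361.10769112 109.51153499]
top 0.84 [-153.9    8.3   28.8]
top 0.76 [-224.5  105.9   16.6]
top 0.75 [ -86.5 -212.8   17. ]
top 0.25 [-16.5  -4.8  13.2]
top 0.48 [-115.5    8.4   28.7]
scene 0.63 [ -91.4 -195.9   10.1]
scene 0.55 [-231.2  106.3   14.9]
scene 0.51 [-154.6   -1.2   22.2]
scene 0.51 [-157.5    3.1   30. ]
scene 0.31 [ -6.9 -18.    9. ]
```

View pics/gc.png

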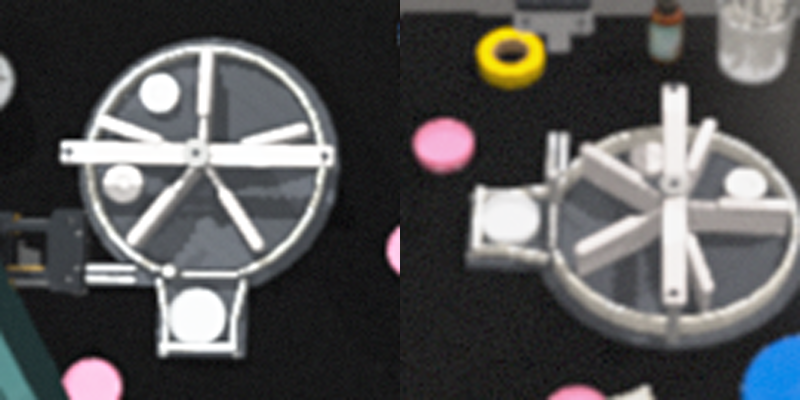

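The picture shows the gate shut with its post at (170,271), the dish against the end stop at (197,316), and both discs inside the carousel at (159,92) and (123,184).

```bash
python3 -c "
from cell import *
print(job_done())"
```

```text
the job is handed in; nothing more can be done
None
```

The job is handed in: in the last pictures the dish lay in the chute against the end stop, the gate was shut and both discs were still in the carousel. The hand-in call returned no verdict.

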